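Take the clock movement out of the cam-lock vise

TASK

The clock movement in the bench vise is finished: swing the vise's cam lever right round until it points straight back along the vise, pull the moving jaw back by it to leave at least 15 mm of slack, and leave the vise open. Then lift the movement up out of the jaws and, keeping it upright, set it down standing in the felt-lined wooden tray without dropping it. Do not disturb the other things on the bench.

Things in the scene. Friction and masses are not known exactly. Their poses are not given: they have to be found in the camera images.
- vise: Blue cast quick-action vise bolted to the bench. Origin: on the bench under the middle of the clamped work. x: along the slide, the way the moving jaw opens; y: along the jaw faces, the way the locked lever points; z up. Bed x = -85 to 170 mm; work stands on its ways at z = 34. Jaws 84 mm wide, tops z = 72; fixed jaw x = -83 to -21; moving jaw, closed, x = 21 to 57. Place and yaw vary.
- vise_jaw (a joint): Slide of the moving jaw: 0 = closed on the movement, grows as it opens along the vise's +x, to 0.042 m at its stop. Locked by the cam near lever 0, free once the lever is past 0.6 rad; it then slides against about 4 N of friction and stays where it is left. Behind the jaw it has a low carriage (closed: x = 57 to 122 mm of the vise, top z = 60 mm) that carries the lever.
- vise_lever (a joint): Cam lever on the jaw's carriage, vertical axis: 0 = locked, pointing along the vise's +y; turned clockwise seen from above it grows to 1.57 rad (its stop) = released, pointing straight back along the vise's +x. Stiff (about 0.3 N m), stays where it is left. Starts between 0 and 0.12 rad.
- lever_pivot (a point): Point on the lever's axis, on the cam boss at z = 68 mm, x = 82 mm from the vise's origin when closed (y = 0). Moves with the jaw.
- lever_grip (a point): Point on the axis of the upright black hand grip at the lever's end, 85 mm from the lever's axis, 108 mm above the bench; moves with the lever. The grip is round and revolves freely on its spindle, 22 mm in diameter, from z = 80 mm to 126 mm, rising from the flat steel lever arm (top z = 78 mm).
- movement: Brass clock movement, 0.4 to 0.75 kg: two upright plates 74 mm wide, 95 mm high, wheels between, 42 mm over the plates. Origin: centre of its underside. x: across the plates, along the vise's x at the start; y: along the plates; z up. A 6 mm arbor sticks 18 mm out of the -x plate at z = 48 mm. Clamped across its plates, top 57 mm above the jaws free to grip; stands by itself when unclamped.
- tray: Wooden tray with grey felt floor, fixed on the bench, 190 (x) x 150 (y) x 28 mm high, walls 7 mm. Origin: centre of its underside. It lies either to the left or to the right of the vise; a black watch case lies on the other side.
- tray_floor (a point): Centre of the tray's inner floor (176 x 136 mm inside), 7 mm above the bench; axes as the tray.
- watch_case: Black hard watch case, 115 x 100 x 59 mm, standing on the bench: leave it. Origin: centre of its underside.
- bottle: White plastic bottle, 52 mm in diameter, 125 mm high, standing on the bench beyond the vise: leave it. Origin: centre of its underside.
- driver: Screwdriver with a dark wooden handle, 180 mm long, lying on the bench beyond the vise: leave it. Its origin lies under it, x along it.
- loupe: Black eye loupe, 42 mm in diameter, 30 mm high, on the bench on the robot's side: leave it. Origin: centre of its underside.
Mind the look-alikes: they are no part of the job. What is shaped like the movement but green or purple is not meant. Of the things that look like the tray, the smallest one is meant.

How it is judged (in metres and radians):
On the way, in this order (a step that is already met when the one before it is completed fails the run):
1. the cam lever is swung back (beyond 1.2 rad) and the jaw slid open by more than 12 mm, the movement still standing in the vise (value of joint vise_lever above 1.2 rad and value of joint vise_jaw above 0.012 m and z of movement in the frame of vise below 0.042 m and horizontal distance between movement and vise below 0.06 m and angle between movement's own z axis and vertical below 0.2 rad), for 0.2 s.
2. the movement, held in the fingers, is clear above the jaws (z of movement in the frame of vise above 0.074 m and contact force between the fingers and movement above 1 N), for 0.1 s.
3. the movement, still held, is lowered upright into the tray to within 10 mm of its floor (x of movement in the frame of tray_floor between -0.07 and 0.07 m and y of movement in the frame of tray_floor between -0.055 and 0.055 m and z of movement in the frame of tray_floor below 0.01 m and contact force between the fingers and movement above 1 N and angle between movement's own z axis and vertical below 0.2 rad), for 0.1 s.
At the end, for the whole second after the job is handed in: The movement stands at rest and released on the tray's floor (underside within 4 mm of it, origin within 70 mm in x and 55 mm in y of the middle, in the tray's frame), upright within 0.12 rad; the vise is left open (jaw beyond 12 mm, lever beyond 1.2 rad) (x of movement in the frame of tray_floor between -0.07 and 0.07 m and y of movement in the frame of tray_floor between -0.055 and 0.055 m and z of movement in the frame of tray_floor below 0.004 m and angle between movement's own z axis and vertical below 0.12 rad and value of joint vise_jaw above 0.012 m and value of joint vise_lever above 1.2 rad and linear speed of movement below 0.02 m/s and angular speed of movement below 0.2 rad/s); the robot touches nothing.
It fails at once if the movement tips by more than 0.5 rad (angle between movement's own z axis and vertical above 0.5 rad).
It fails at once if the black watch case is moved by more than 30 mm (distance of watch_case from where it was at the start of the episode above 0.03 m).
It fails at once if the white bottle is moved by more than 30 mm (distance of bottle from where it was at the start of the episode above 0.03 m).
It fails at once if the screwdriver is moved by more than 30 mm (distance of driver from where it was at the start of the episode above 0.03 m).
It fails at once if the loupe is moved by more than 30 mm (distance of loupe from where it was at the start of the episode above 0.03 m).
It also fails if it takes over 59 s, if anything falls off the work surface, if the arm or the gripper's body presses on something with over 40 N, if the wrist force passes 120 N, or if a joint passes its speed limit or range.

ROBOT

A 6-joint arm with a two-finger parallel gripper is mounted at the origin on the work surface. World frame = base frame: x ahead of the robot, y to its left, z up, the work surface at z = 0. Lengths are in m, angles in degrees, forces in N, time in s.
With the tool pointing down it reaches from about 0.325 to 0.775 m from the base axis. Payload 5.5 kg.
Tool frame: the origin (TCP) lies at the centre of the arm's flange, where the gripper is bolted on; the fingertips stand 182 mm ahead of it and the grasp point (between the pads) lies 163 mm ahead of it; z points along the fingers, y is the direction in which the jaws open and shut (so a half turn about z gives the same grasp; the last joint's range is limited). The gripper opens to 88 mm and grips with 3 to 60 N. Pads are 20 mm wide; open, the fingers measure 115 mm over their backs; the gripper's body (75 mm by 178 mm) begins 61 mm behind the grasp point.
Start: joints at [62.928, 5.22, 70.514, -0, 104.267, -3.249], TCP at [0.242, 0.549, 0.405] pointing down, gripper open.
Joint ranges: [-164.24, 164.24], [-49.07, 125.15], [9.68, 141.18], [-86.29, 266.29], [3.28, 154.24], [-151.56, 151.56]. Speed limits (degrees/s): [147.25, 147.25, 172.46, 180, 180, 180].

INTERFACE

Orientations are given as [roll, pitch, yaw] about the fixed x, y, z axes, in that order (R = Rz(yaw) Ry(pitch) Rx(roll)).
In Python, from station import r gives the robot as it stands. The module is installed in compiled form; this text tells all that it offers. Calls block until the motion is done:
- r.reach(position, orientation): joint-space move of the TCP to a pose.
- r.servo_line(position, rotation=None, speed=0.15): straight line of the TCP; rotation=None keeps the orientation; speed is the mean speed in m/s.
- r.move_joints(angles): joint-space move.
- r.let_go() and r.grab(squeeze=None): open the fingers fully, or close them until they stop; squeeze is the grip in N (None keeps the last).
- r.wait(seconds).
- r.inverse_kinematics(position, orientation): joint angles nearest the present ones, or None.
- r.sense(): the state.
- r.snapshot(name): name is "side" or "top" or "wrist"; returns a dict with "frame" (420x560x3 uint8, red, green, blue), "fx", "fy", "cx", "cy" (pixels), "dist_coeffs" ([k1, k2, p1, p2, k3] as OpenCV has them; the pictures are not rectified), "R" (3x3) and "t" (3): a world point X has camera coordinates R X + t. Camera axes: x right, y down, z forward; pixel columns grow to the right and rows downward; lengths in m; the calibration is good to about 2 mm. A picture is of the moment at which its call begins. There is no depth.
A pose or a line that the arm cannot do raises r.IKError and nothing moves.
- r.hand_in(): hands the job in, once; it reports no verdict.
The state is a dict: "clock": time; "joints": joint angles; "joint_vel": joint speeds; "joint_torque": joint torques, N m; "tcp_pos": TCP position; "orientation": TCP orientation; "contact_force": force on the tool from outside, world axes, zero at the start; "torque": the same for the moment, N m; "opening": finger opening in m.
Only numpy, scipy, OpenCV 4.12 (cv2) and the standard library are available. Lean on these libraries where they do the work, as an engineer would, in place of code of your own. Each camera call takes 0.05 s, during which the arm holds its last target. There are 200 camera calls.

## Working session

There is one attempt and no reset: what is moved stays moved. The work goes in short steps, each a Python script; the robot and the scene stay as the last script left them, time stands still between calls to the robot, and variables do not carry over. Pictures are saved under pics/ and viewed, about 8 in all and at most 12, crops included, and the job is handed in when it is done.

```bash
mkdir -p pics; ls; python3 - <<'E'
from station import r
import cv2,numpy as np,pickle
S={}
for n in("top","side"):
    s=r.snapshot(n);S[n]=s
    cv2.imwrite(f"pics/{n}0.png",s["frame"][:,:,::-1])
    print(n,s["fx"],s["cx"],s["cy"],s["dist_coeffs"],(-s["R"].T@s["t"]).round(3),s["R"].round(3).tolist())
pickle.dump(S,open("s0.pkl","wb"))
print(r.sense()["clock"])
E
```

```text
pics
top 490.6506533792145 269.5924146800539 207.07863020614488 [-0.00937245  0.          0.          0.          0.        ] [ 0.386 -0.141  1.365] [[0.006, -1.0, 0.016], [-0.996, -0.007, -0.091], [0.091, -0.015, -0.996]]
side 400.6572642109337 271.5358418238991 210.72751413982692 [-0.01401808  0.          0.          0.          0.        ] [0.434 0.761 1.082] [[-0.999, -0.042, -0.009], [-0.024, 0.732, -0.681], [0.035, -0.68, -0.732]]
0.1
```

View pics/top0.png

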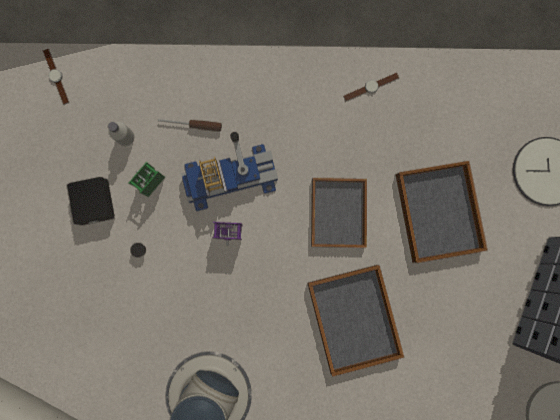

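View pics/side0.png

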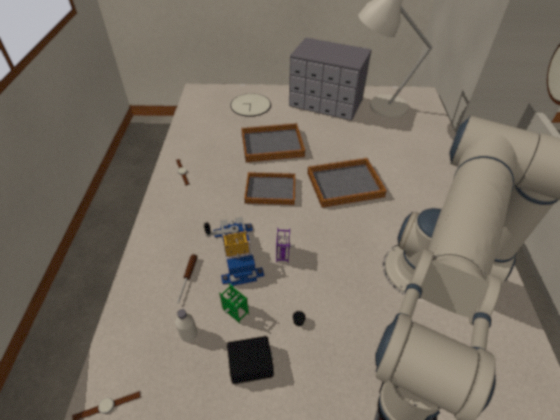

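```bash
cat > h.py <<'E'
import cv2,numpy as np,pickle
def ray(s,uv,z):
    """pixels -> world points on the plane at height z"""
    K=np.array([[s["fx"],0,s["cx"]],[0,s["fy"],s["cy"]],[0,0,1]])
    p=cv2.undistortPoints(np.float64(uv).reshape(-1,1,2),K,np.float64(s["dist_coeffs"])).reshape(-1,2)
    d=np.c_[p,np.ones(len(p))]@s["R"]; c=-s["R"].T@s["t"]
    return c+d*((z-c[2])/d[:,2])[:,None]
def blobs(mask,amin=30):
    n,l,st,c=cv2.connectedComponentsWithStats(mask.astype(np.uint8))
    return [(l==i,st[i],c[i]) for i in range(1,n) if st[i][4]>=amin]
E
python3 - <<'E'
from h import *
S=pickle.load(open("s0.pkl","rb"));s=S["top"];f=s["frame"]
hsv=cv2.cvtColor(f,cv2.COLOR_RGB2HSV);H,Sa,V=cv2.split(hsv)
brown=(H<18)&(Sa>110)&(V>40)
for m,st,c in blobs(brown,150):
    cnt=cv2.findContours(m.astype(np.uint8),0,2)[0][0]; print("brown",st.tolist())
    P=ray(s,cnt.reshape(-1,2),0.028)[:,:2].astype(np.float32); print("  ",cv2.minAreaRect(P*1000))
for nm,m,z in(("blue",(H>100)&(H<125)&(Sa>120),.06),("brass",(H>12)&(H<30)&(Sa>90),.129),("dark",V<40,.126)):
    for m,st,c in blobs(m,25):
        if 40<c[0]<420 and 60<c[1]<270: print(nm,st.tolist(),c.round(1),ray(s,c,z).round(3))
a=cv2.resize(f[120:250,110:370],None,fx=3,fy=3,interpolation=cv2.INTER_CUBIC)
cv2.imwrite("pics/crop0.png",a[:,:,::-1])
E
```

```text
brown [396, 161, 91, 102, 1482]
   ((499.5122375488281, -632.2748413085938), (251.4735870361328, 208.6691436767578), 9.966408729553223)
brown [312, 178, 55, 70, 608]
   ((495.0965270996094, -351.2719421386719), (148.8301239013672, 188.09039306640625), 89.30824279785156)
brown [308, 265, 96, 111, 1446]
   ((205.38284301757812, -393.2632751464844), (254.633056640625, 201.2598419189453), 14.539828300476074)
blue [244, 157, 15, 25, 172] [251.3 169.4] [[ 0.606 -0.111  0.06 ]]
blue [220, 160, 20, 30, 314] [229.3 173.6] [[ 0.594 -0.052  0.06 ]]
blue [185, 162, 15, 36, 246] [192.7 178.1] [[0.581 0.046 0.06 ]]
brass [199, 157, 24, 35, 321] [210.6 174.2] [[ 0.581 -0.009  0.129]]
brass [313, 178, 24, 10, 61] [321.2 179.9] [[ 0.569 -0.291  0.129]]
brass [336, 178, 31, 42, 157] [359.2 192.5] [[ 0.537 -0.387  0.129]]
brass [311, 204, 56, 44, 285] [336.7 234.4] [[ 0.43  -0.329  0.129]]
dark [68, 178, 46, 47, 1217] [ 89.  199.4] [[0.515 0.297 0.126]]
```

View pics/crop0.png

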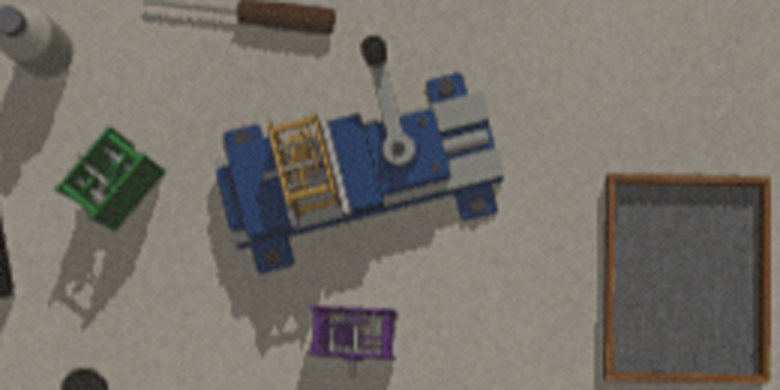

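The movement is the brass one at (210,174). The green one (146,180) and the purple one (228,230) are look-alikes. There are three tray-like things: (339,212) measures 188x149 mm, (440,212) 251x209 mm and (355,320) 255x201 mm. The first is the smallest and matches 190x150, so it is the tray. In the crop, the lever grip's top is at about (234.3,135.7) and the boss at (242.7,169.7) in full-image pixels. Next I'll hover over the vise for a closer wrist view.

```bash
python3 - <<'E'
from h import *
from station import r
s=pickle.load(open("s0.pkl","rb"))["top"]
g=ray(s,(234.3,135.7),.126)[0];p=ray(s,(242.7,169.7),.078)[0]
print("grip",g,"pivot",p,"dist",np.hypot(*(g-p)[:2]), "lever dir",np.degrees(np.arctan2(*(g-p)[1::-1])))
c=np.array([[270,122],[318,113],[345,207],[295,221]])/3+[110,120]
C=ray(s,c,.129)[:,:2];print(C.round(3).tolist(),C.mean(0),np.hypot(*np.diff(C,axis=0).T))
d=p[:2]-C.mean(0);print("mov->pivot",np.hypot(*d),np.degrees(np.arctan2(d[1],d[0])))
print(r.sense()["orientation"])
for y in(15,-165):
    for P in([.56,-.04,.40],[g[0],g[1],.271],[.581,-.009,.274],[.495,-.35,.25],[.495,-.35,.40]):
        q=r.inverse_kinematics(P,[180,0,y]);print(y,np.round(P,2),None if q is None else np.round(q))
r.reach([.54,-.04,.42],[180,0,15])
w=r.snapshot("wrist");pickle.dump(w,open("w1.pkl","wb"));cv2.imwrite("pics/w1.png",w["frame"][:,:,::-1])
print((-w["R"].T@w["t"]).round(3),w["R"].round(2).tolist(),r.sense()["clock"])
E
```

```text
grip [ 0.6820393  -0.06804809  0.126     ] pivot [ 0.60202933 -0.0885945   0.078     ] dist 0.08260598791063493 lever dir 14.402240159838735
[[0.616, 0.018], [0.624, -0.022], [0.544, -0.046], [0.531, -0.004]] [ 0.5786961  -0.01373439] [0.04135416 0.08379574 0.04370592]
mov->pivot 0.07841221955435948 -72.6882044874897
[-1.79896633e+02 -7.00809436e-03  1.56179076e+02]
15 [ 0.56 -0.04  0.4 ] [ -8.  -1.  77.  -0. 104.  67.]
15 [ 0.68 -0.07  0.27] [-9. 19. 68. -0. 93. 66.]
15 [ 0.58 -0.01  0.27] [-4.  3. 86. -0. 91. 71.]
15 [ 0.5  -0.35  0.25] [-38.   8.  84.  -0.  89.  37.]
15 [ 0.5  -0.35  0.4 ] [-38.   6.  70.  -0. 104.  37.]
-165 [ 0.56 -0.04  0.4 ] [  -8.   -1.   77.    0.  104. -113.]
-165 [ 0.68 -0.07  0.27] [  -9.   19.   68.    0.   93. -114.]
-165 [ 0.58 -0.01  0.27] [  -4.    3.   86.    0.   91. -109.]
-165 [ 0.5  -0.35  0.25] [ -38.    8.   84.    0.   89. -143.]
-165 [ 0.5  -0.35  0.4 ] [ -38.    6.   70.    0.  104. -143.]
[ 0.618 -0.019  0.4  ] [[0.26, -0.96, 0.0], [-0.92, -0.25, 0.29], [-0.28, -0.08, -0.96]] 2.5
```

View pics/w1.png

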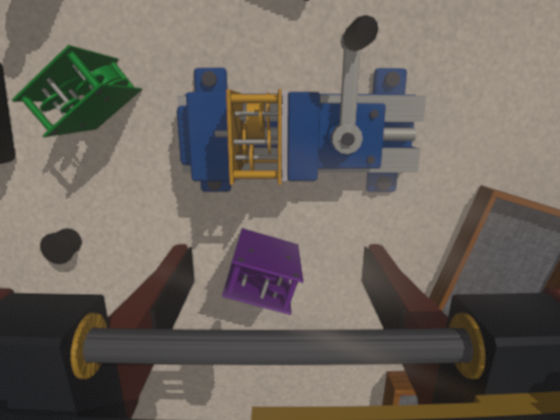

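```bash
python3 - <<'E'
from h import *
w=pickle.load(open("w1.pkl","rb"));f=w["frame"];H,Sa,V=cv2.split(cv2.cvtColor(f,cv2.COLOR_RGB2HSV))
print(w["fx"],w["cx"],w["cy"])
for m,st,c in blobs((H>10)&(H<30)&(Sa>130)&(V>70),60):
    if st[1]<200: 
        pts=np.argwhere(m)[:,::-1]; R=cv2.minAreaRect((ray(w,pts,.129)[:,:2]*1000).astype(np.float32)); print("brass",st.tolist(),c,R)
for m,st,c in blobs((V<55)&(Sa<130),150):
    if st[1]<60 and st[0]>300:
        pts=np.argwhere(m)[:,::-1];print("black",st.tolist(),c,ray(w,c,.103)[:,:2])
        print("  top",ray(w,[363,29],.126), "bottom",ray(w,[356,43],.08))
p=ray(w,[347,137],.078)[0];print("pivot",p)
# jaw lines: blue mask
for m,st,c in blobs((H>100)&(H<125)&(Sa>120),300): print("blue",st.tolist(),c.round(1),[x for x in cv2.minAreaRect((ray(w,np.argwhere(m)[:,::-1],.072)[:,:2]*1000).astype(np.float32))])
e=ray(w,[[229,91],[231,181],[281,91],[282,181],[190,92],[191,181],[289,93],[291,180],[318,93],[318,180]],.129)[:,:2]
print("plates",e[:4].round(4).tolist())
e=ray(w,[[190,92],[190,181],[289,93],[289,180],[319,93],[319,180]],.072)[:,:2];print("jaws",e.round(4).tolist())
E
```

```text
344.60800876607556 277.5736812640648 207.24525223266082
brass [227, 90, 55, 95, 2581] [249.98876404 132.66175901] ((587.4705810546875, -8.550052642822266), (72.28977966308594, 41.25505447387695), 15.054677963256836)
brass [267, 117, 4, 34, 72] [268.25       133.98611111] ((594.0172119140625, -18.260330200195312), (25.16852378845215, 2.3286032676696777), 14.864545822143555)
brass [490, 191, 42, 15, 148] [506.72297297 197.84459459] ((597.5929565429688, -227.69715881347656), (10.464475631713867, 36.43122482299805), 12.356568336486816)
black [344, 17, 33, 32, 716] [360.94413408  31.87290503] [[ 0.68825611 -0.06838496]]
  top [[ 0.68506703 -0.06537807  0.126     ]] bottom [[ 0.6841057  -0.07093367  0.08      ]]
pivot [ 0.60577548 -0.08884256  0.078     ]
blue [178, 69, 50, 112, 3821] [204.9 128.6] [(579.2935180664062, 43.20139694213867), (101.96311950683594, 44.26513671875), 14.068828582763672]
blue [289, 93, 50, 86, 2762] [308.6 128.2] [(597.3467407226562, -59.308433532714844), (78.90433502197266, 45.36241149902344), 15.701462745666504]
blue [347, 104, 53, 61, 1360] [369.7 134. ] [(613.9760131835938, -116.68313598632812), (56.877464294433594, 46.64470672607422), 6.698126792907715]
plates [[0.6169, 0.0184], [0.55, 0.0013], [0.627, -0.0192], [0.5607, -0.0383]]
jaws [[0.6067, 0.0605], [0.5252, 0.0442], [0.6292, -0.0268], [0.5514, -0.0487], [0.6364, -0.0531], [0.5591, -0.0768]]
```

The movement's top measures 72x41 mm against 74x42 given, at (0.5875,-0.0086), and the vise x-axis is at -75°. The pivot is within 3 mm of where that predicts. The wrist view shows the arbor at (218,134) and the lever grip at (361,32). These agree, so I'll grip the lever and swing it.

```bash
python3 - <<'E'
from h import *
from station import r
O=[180,0,15];X=np.array([np.cos(np.radians(-75)),np.sin(np.radians(-75))])
P=np.array([.607,-.088]);Z=.271
at=lambda a:P+.085*np.array([np.cos(np.radians(15-a)),np.sin(np.radians(15-a))])
def st(n):
    s=r.sense();print(n,round(s["clock"],2),np.round(s["tcp_pos"],4),np.round(s["contact_force"],1),round(s["opening"],4))
g=at(1.5)
r.reach([*g,.36],O);st("above");r.servo_line([*g,Z],speed=.1);st("down")
r.grab(20);st("grab")
if .015<r.sense()["opening"]<.028 and np.abs(r.sense()["contact_force"]).max()<40:
    for a in np.arange(10,91,8):
        r.servo_line([*at(a),Z],speed=.06)
        if a%3==1: st(a)
        if np.linalg.norm(r.sense()["contact_force"])>60: st("STOP");break
    else:
        r.servo_line([*at(90),Z],speed=.06);st("swung")
        r.servo_line([*(at(90)+.028*X),Z],speed=.05);st("pulled")
w=r.snapshot("top");pickle.dump(w,open("t2.pkl","wb"));cv2.imwrite("pics/t2.png",cv2.resize(w["frame"][120:250,110:370],None,fx=3,fy=3)[:,:,::-1])
E
```

```text
above 3.19 [ 0.6894 -0.0677  0.3602] [-0.1 -0.2  0.2] 0.0879
down 4.23 [ 0.6898 -0.0682  0.2721] [-0.1 -0.4  0.4] 0.0877
grab 5.27 [ 0.6896 -0.0675  0.271 ] [-1.4  4.8  1.1] 0.0212
10 5.62 [ 0.6917 -0.0809  0.271 ] [-1.2  0.6  0.6] 0.0215
34 6.67 [ 0.6872 -0.1165  0.271 ] [-0.9  0.7  0.6] 0.0213
58 7.72 [ 0.6689 -0.1465  0.271 ] [-0.6 -0.8  0.2] 0.0218
82 8.78 [ 0.6399 -0.1665  0.271 ] [-0.1 -0.3 -0.7] 0.0215
swung 9.38 [ 0.629  -0.1701  0.2711] [ 1.6 -1.2 -0.5] 0.0215
pulled 10.08 [ 0.6363 -0.1972  0.271 ] [ 1.1  1.9 -0.2] 0.0214
```

View pics/t2.png

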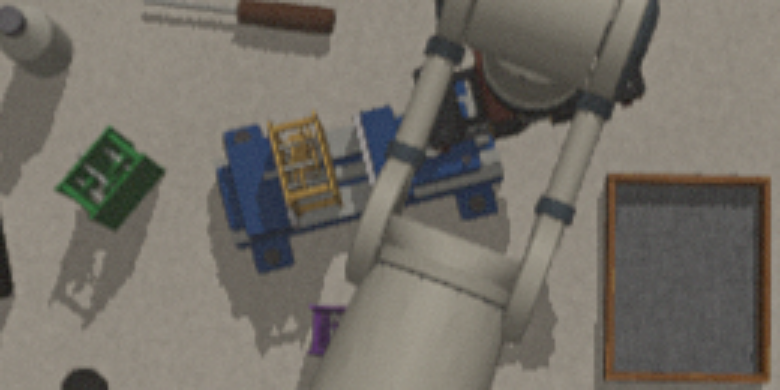

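The crop shows the jaw clear of the movement by about 30 crop pixels (around 26 mm), and the movement still stands. Next I'll release the grip and re-measure the movement and lever with the wrist camera.

```bash
python3 - <<'E'
from h import *
from station import r
O=[180,0,15]
r.let_go();p=r.sense()["tcp_pos"];r.servo_line([p[0],p[1],.37],speed=.15)
r.reach([.54,-.04,.42],O);w=r.snapshot("wrist");pickle.dump(w,open("w3.pkl","wb"));cv2.imwrite("pics/w3.png",w["frame"][:,:,::-1])
f=w["frame"];H,Sa,V=cv2.split(cv2.cvtColor(f,cv2.COLOR_RGB2HSV))
for m,st,c in blobs((H>10)&(H<30)&(Sa>130)&(V>70),60):
    if st[1]<180: print("brass",st.tolist(),c,cv2.minAreaRect((ray(w,np.argwhere(m)[:,::-1],.129)[:,:2]*1000).astype(np.float32)))
for m,st,c in blobs((V<55)&(Sa<130),150):
    if st[1]<230 and st[0]>300: print("black",st.tolist(),c,ray(w,c,.103)[:,:2])
print(r.sense()["clock"])
E
```

```text
brass [225, 89, 55, 96, 2573] [247.86746988 131.64865915] ((587.6129150390625, -8.528730392456055), (72.71244812011719, 41.3623046875), 15.164737701416016)
brass [266, 116, 3, 35, 67] [266.73134328 135.35820896] ((594.1630249023438, -18.611791610717773), (25.807125091552734, 1.5557738542556763), 14.583160400390625)
12.8833
```

View pics/w3.png

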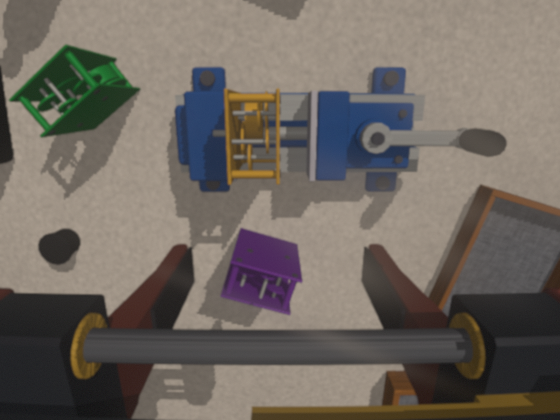

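The lever points straight back: boss at (377,138), grip at (483,141). The jaw is open about 28 mm and the movement is unmoved at (0.5876,-0.0085). Next I'll grasp it across the plates and lift.

```bash
python3 - <<'E'
from h import *
from station import r
O=[180,0,15];M=[.5876,-.0085];T=[.495,-.351]
def st(n):
    s=r.sense();print(n,round(s["clock"],2),np.round(s["tcp_pos"],4),np.round(s["contact_force"],1),np.round(s["torque"],2),round(s["opening"],4));return s
r.reach([*M,.37],O);r.servo_line([*M,.274],speed=.08);st("down")
r.grab(35);s=st("grab")
if .036<s["opening"]<.05:
    r.servo_line([*M,.30],speed=.04);st("lift1")
    r.servo_line([*M,.42],speed=.1);s=st("lift")
    w=r.snapshot("side");pickle.dump(w,open("s4.pkl","wb"))
    f=cv2.resize(w["frame"][150:330,180:330],None,fx=4,fy=4)[:600]
    cv2.imwrite("pics/s4.png",f[:,:,::-1])
E
```

```text
down 14.63 [ 0.5878 -0.0085  0.2748] [ 0.  -0.5  0.7] [0.   0.12 0.  ] 0.0878
grab 15.41 [ 0.5876 -0.0083  0.274 ] [ 0.5  1.1 -0.1] [ 0.19  0.17 -0.  ] 0.0417
lift1 16.21 [ 0.5876 -0.0085  0.2998] [ 0.8  0.8 -6.5] [-0.01  0.14  0.  ] 0.0419
lift 17.56 [ 0.5876 -0.0085  0.4189] [ 0.1  0.5 -5.5] [-0.01  0.16  0.03] 0.042
```

View pics/s4.png

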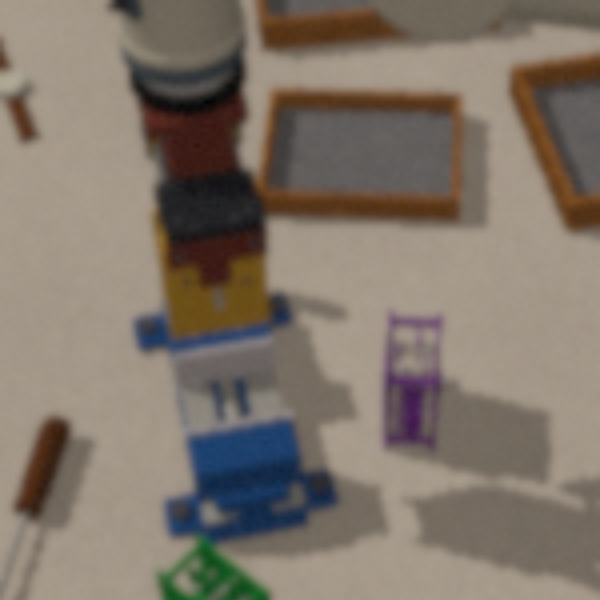

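The movement hangs upright in the fingers, clear of the jaws, with about 6 N on the wrist and a 42 mm opening. Next I'll carry it over and lower it.

```bash
python3 - <<'E'
from h import *
from station import r
T=[.495,-.351]
def st(n):
    s=r.sense();print(n,round(s["clock"],2),np.round(s["tcp_pos"],4),np.round(s["contact_force"],1),np.round(s["torque"],2),round(s["opening"],4));return s
r.servo_line([*T,.42],speed=.15);r.wait(.2);f0=st("over")["contact_force"][2]
r.servo_line([*T,.27],speed=.1);r.servo_line([*T,.251],speed=.04);r.wait(.2);st("low")
for z in np.arange(.250,.2444,-.001):
    r.servo_line([*T,z],speed=.01);r.wait(.1);s=st("z%.3f"%z)
    if s["contact_force"][2]-f0>3: break
r.wait(.2)
w=r.snapshot("side");f=cv2.resize(w["frame"][120:260,200:350],None,fx=4,fy=4)
cv2.imwrite("pics/s5.png",f[:,:,::-1])
E
```

```text
over 20.32 [ 0.4951 -0.3507  0.4201] [-0.  -0.3 -5.9] [-0.01  0.13 -0.02] 0.0416
low 22.8 [ 0.4951 -0.3511  0.2514] [ 0.2  0.3 -5.4] [-0.02  0.13 -0.04] 0.042
z0.250 23.15 [ 0.495 -0.351  0.25 ] [-0.3 -0.9 -5.9] [-0.09  0.14 -0.01] 0.0417
z0.249 23.5 [ 0.495 -0.351  0.249] [-0.3  0.4 -6.2] [0.   0.12 0.09] 0.0418
z0.248 23.85 [ 0.495 -0.351  0.248] [ 0.2 -1.1 -6.1] [-0.01  0.16 -0.01] 0.0418
z0.247 24.2 [ 0.495  -0.351   0.2471] [ 0.1 -0.1 -5.8] [-0.04  0.08  0.01] 0.0416
z0.246 24.55 [ 0.495 -0.351  0.247] [-3.   2.2  3.5] [ 0.44  0.68 -0.02] 0.0416
```

View pics/s5.png

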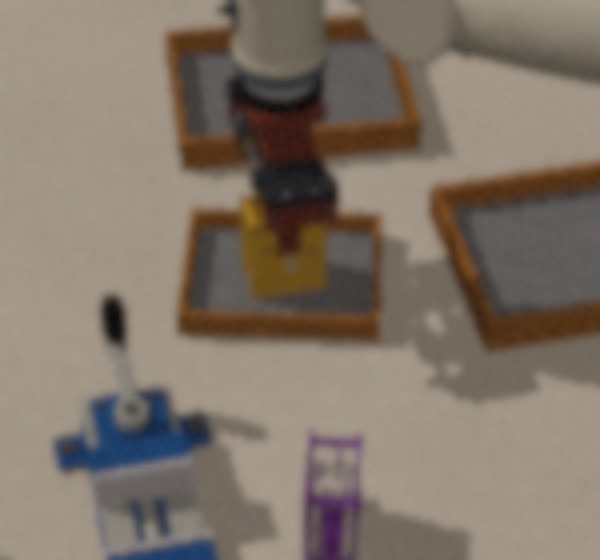

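Contact with the floor came at flange height 0.247, exactly as predicted, and the movement is standing mid-tray. Next I'll release it, retreat and check.

```bash
python3 - <<'E'
from h import *
from station import r
T=[.495,-.351]
r.servo_line([*T,.247],speed=.01);r.let_go();r.wait(.3)
r.servo_line([*T,.42],speed=.1);r.reach([.35,-.25,.45],[180,0,15]);r.wait(.3)
s=r.snapshot("top");f=s["frame"]
H,Sa,V=cv2.split(cv2.cvtColor(f,cv2.COLOR_RGB2HSV))
a=cv2.resize(f[90:270,60:390],None,fx=2.4,fy=2.4);cv2.imwrite("pics/t6.png",a[:,:,::-1])
w=r.snapshot("wrist");f=w["frame"];H,Sa,V=cv2.split(cv2.cvtColor(f,cv2.COLOR_RGB2HSV))
for m,st,c in blobs((H>15)&(H<30)&(Sa>130)&(V>70),300): print("brass",st.tolist(),cv2.minAreaRect((ray(w,np.argwhere(m)[:,::-1],.102)[:,:2]*1000).astype(np.float32)))
q=r.sense();print(q["clock"],q["opening"],np.round(q["contact_force"],1))
E
```

```text
brass [400, 22, 55, 87, 1772] ((494.9696960449219, -350.74139404296875), (73.44558715820312, 43.63130569458008), 16.0719051361084)
brass [70, 313, 36, 66, 1071] ((109.83929443359375, -84.40397644042969), (34.692745208740234, 99.700439453125), 86.69683837890625)
brass [465, 315, 20, 63, 325] ((228.9178924560547, -524.2296752929688), (94.04927062988281, 17.481050491333008), 31.091045379638672)
brass [252, 394, 284, 26, 4000] ((118.41527557373047, -469.9743347167969), (35.60019302368164, 365.6906433105469), 15.313783645629883)
29.2333 0.08772076294180442 [ 0.5 -1.1 -0.3]
```

View pics/t6.png

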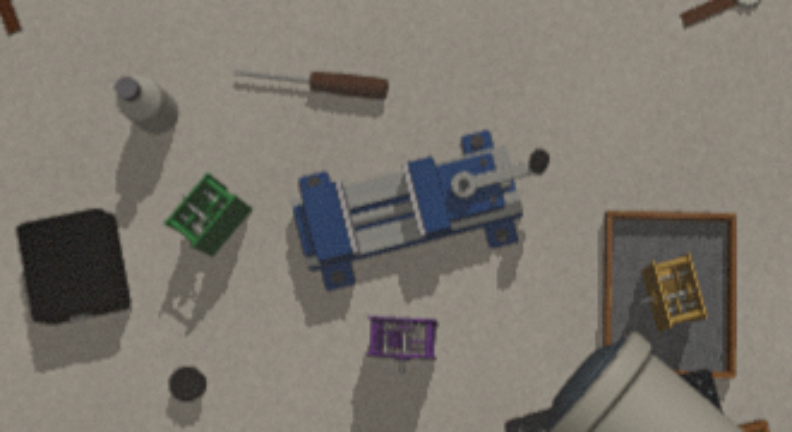

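The movement stands in the tray at crop pixel (675,292). The vise is open with the lever straight back, grip at (539,160). The other things are where they were.

```bash
python3 -c "
from station import r
r.hand_in()"
```

```text
the job is handed in; nothing more can be done
```

The movement is standing in the smallest tray and the vise is left open. I handed the job in at about 29 s on the robot's clock; no verdict is reported.

**What I did:** I swung the lever by its grip through to 90° and drew the jaw back about 28 mm with it. I then gripped the brass movement across its plates above the arbor and lifted it clear. I carried it upright to the tray, lowered it until it touched the felt, and released it.

**Last checks:**
- **Movement:** its top measures 73 x 44 mm (74 x 42 given) and is centred at (0.495, -0.351), within 1 mm of the tray's measured centre. I judged it upright from the pictures and did not measure the tilt separately.
- **Vise:** after the pull, the wrist picture showed the lever straight back and the jaw open. The last top picture shows the same.
- **Other things:** the watch case, bottle, screwdriver, loupe and the green and purple look-alikes appear unmoved in the last picture.
- **Robot:** the gripper is open, clear of everything, with about 1 N on the force reading.

**Disagreements:** an early estimate of the movement's place, picked by hand from the top picture, was about 1 cm off the wrist camera's. I used the wrist camera's position, and the grasp, at a 42 mm opening, bore it out. No check failed.

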